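Crosswise drying stack of steel test bars

TASK

Finish the drying stack of washed steel test bars on the dark steel plate, where the first two bars already lie. Lay the two loose short bars side by side across them as the second layer, one towards each end of the lower bars, and bring each, once on its layer, lightly up against the plate's sprung end stop by feel so that their ends are flush; then lay the long bar across the middle of those two as the top layer. Set the bars down gently, do not shift the lower pair, and leave everything else on the bench where it is.

Things in the scene. Friction and masses are not known exactly. Their poses are not given: they have to be found in the camera images.
- plate: dark steel stacking plate fixed to the bench, 210 x 160 x 8 mm. Origin at the bench surface under the centre of the stack, x towards its end stop, z up; the plate spans x = -90 to +120 mm and y = -80 to +80 mm, its top is at z = 8 mm.
- stop_track (a point): point on the plate's top at plate x = 48 mm, y = 0: the nearest the end stop's face can be. The stop is an aluminium strip across the plate, 130 mm long in y, 21 mm high above the plate (meets layer two, not three), locked with its face 0 to 16 mm beyond this point; that setting is not reported: find it by touch. The face is sprung: 2.5 N per mm, solid after 6 mm; keep under 20 N.
- bar_1: first-layer bar, loose on the plate near plate x = -32 mm, along the plate's y: ground steel bar, 110 long x 20 wide x 12 mm thick, about 207 g, lying flat; origin at the centre of its underside, x along its length, z up. Its two ends are alike.
- bar_2: first-layer bar, loose on the plate near plate x = +32 mm, along the plate's y: ground steel bar, 110 long x 20 wide x 12 mm thick, about 207 g, lying flat; origin at the centre of its underside, x along its length, z up. Its two ends are alike.
- bar_a: short bar for the second layer (same as bar_b, either may go on either side): ground steel bar, 110 long x 20 wide x 12 mm thick, about 207 g, lying flat; origin at the centre of its underside, x along its length, z up. Its two ends are alike.
- bar_b: short bar for the second layer: ground steel bar, 110 long x 20 wide x 12 mm thick, about 207 g, lying flat; origin at the centre of its underside, x along its length, z up. Its two ends are alike.
- bar_c: the long bar, for the top: ground steel bar, 150 long x 20 wide x 12 mm thick, about 282 g, lying flat; origin at the centre of its underside, x along its length, z up. Its two ends are alike.
- mount_1: bystander: black resin specimen mount, a disc 32 mm across, 20 mm high; origin centre of underside
- mount_2: bystander: a second black resin mount, like mount_1
- weight: bystander: brass balance weight with a knob, 32 mm across, 50 mm high; origin centre of underside
- beaker: bystander: glass beaker 68 mm across, 85 mm high; origin centre of underside
- dropper: bystander: white bottle 40 mm across, 100 mm high; origin centre of underside
- driver: bystander: screwdriver 160 mm long lying along its x axis
- caliper: bystander: caliper 200 mm long lying along its x axis, 12 mm high

How it is judged (in metres and radians):
On the way, in this order (a step that is already met when the one before it is completed fails the run):
1. one short bar lies in the second layer and has touched the end stop (((z of bar_a in the frame of plate between 0.016 and 0.024 m and x of bar_a in the frame of plate between -0.017 and 0.019 m and y of bar_a in the frame of plate between -0.048 and 0.048 m and angle between the x axis of bar_a and the x axis of plate, either way round below 0.09 rad and contact force between bar_a and plate above 0.7 N) or (z of bar_b in the frame of plate between 0.016 and 0.024 m and x of bar_b in the frame of plate between -0.017 and 0.019 m and y of bar_b in the frame of plate between -0.048 and 0.048 m and angle between the x axis of bar_b and the x axis of plate, either way round below 0.09 rad and contact force between bar_b and plate above 0.7 N))).
2. both short bars lie in the second layer, flush, the second one touching the end stop too (z of bar_a in the frame of plate between 0.016 and 0.024 m and x of bar_a in the frame of plate between -0.017 and 0.019 m and y of bar_a in the frame of plate between -0.048 and 0.048 m and angle between the x axis of each of bar_a, bar_b and the x axis of plate, either way round below 0.09 rad and z of bar_b in the frame of plate between 0.016 and 0.024 m and x of bar_b in the frame of plate between -0.017 and 0.019 m and y of bar_b in the frame of plate between -0.048 and 0.048 m and ((y of bar_a in the frame of plate above 0.017 m and y of bar_b in the frame of plate below -0.017 m) or (y of bar_b in the frame of plate above 0.017 m and y of bar_a in the frame of plate below -0.017 m)) and x of bar_a in the frame of bar_b between -0.005 and 0.005 m and contact force between any of bar_a, bar_b and plate above 0.7 N).
3. the long bar lies across them (z of bar_c in the frame of plate between 0.028 and 0.036 m and x of bar_c in the frame of plate between -0.018 and 0.018 m and y of bar_c in the frame of plate between -0.02 and 0.02 m and angle between the x axis of bar_c and the y axis of plate, either way round below 0.14 rad), for 0.2 s.
At the end, for the whole second after the job is handed in: Five bars flat and still in three crossed layers: lower pair within 10 mm of its start; short bars along plate x (0.09 rad), centred 17 to 48 mm either side of its middle, flush within 5 mm; long bar along plate y (0.14 rad), centred within 18 mm (x) and 20 mm (y) of the plate's origin (all of step 3 and distance of each of bar_1, bar_2 from where it was at the start of the episode below 0.01 m and z of bar_a in the frame of plate between 0.016 and 0.024 m and x of bar_a in the frame of plate between -0.017 and 0.019 m and y of bar_a in the frame of plate between -0.048 and 0.048 m and angle between the x axis of each of bar_a, bar_b and the x axis of plate, either way round below 0.09 rad and z of bar_b in the frame of plate between 0.016 and 0.024 m and x of bar_b in the frame of plate between -0.017 and 0.019 m and y of bar_b in the frame of plate between -0.048 and 0.048 m and ((y of bar_a in the frame of plate above 0.017 m and y of bar_b in the frame of plate below -0.017 m) or (y of bar_b in the frame of plate above 0.017 m and y of bar_a in the frame of plate below -0.017 m)) and x of bar_a in the frame of bar_b between -0.005 and 0.005 m and angle between each of bar_1, bar_2, bar_a, bar_b, bar_c's own z axis and vertical below 0.06 rad and linear speed of each of bar_1, bar_2, bar_a, bar_b, bar_c below 0.02 m/s); the robot touches nothing.
It fails at once if a bar is pushed hard against the plate or its stop (over 20 N) (contact force between any of bar_a, bar_b, bar_c and plate above 20 N).
It fails at once if a bar is pressed hard onto the layer below (over 60 N) (contact force between any of bar_a, bar_b and bar_1 above 60 N or contact force between any of bar_a, bar_b and bar_2 above 60 N or contact force between bar_c and bar_a above 60 N or contact force between bar_c and bar_b above 60 N).
It fails at once if a bar is dropped onto the stack (falls or moves faster than 0.4 m/s at the stack) ((horizontal distance between bar_a and plate below 0.06 m and z of bar_a in the frame of plate below 0.055 m and linear speed of bar_a above 0.4 m/s) or (horizontal distance between bar_b and plate below 0.06 m and z of bar_b in the frame of plate below 0.055 m and linear speed of bar_b above 0.4 m/s) or (horizontal distance between bar_c and plate below 0.06 m and z of bar_c in the frame of plate below 0.055 m and linear speed of bar_c above 0.4 m/s)).
It fails at once if a bystander is moved by more than 20 mm (distance of any of mount_1, mount_2, weight, beaker, dropper, driver, caliper from where it was at the start of the episode above 0.02 m).
It also fails if it takes over 70 s, if anything falls off the work surface, if the arm or the gripper's body presses on something with over 40 N, if the wrist force passes 120 N, or if a joint passes its speed limit or range.

ROBOT

A 6-joint arm with a two-finger parallel gripper is mounted at the origin on the work surface. World frame = base frame: x ahead of the robot, y to its left, z up, the work surface at z = 0. Lengths are in m, angles in degrees, forces in N, time in s.
With the tool pointing down it reaches from about 0.35 to 0.875 m from the base axis. Payload 4.2 kg.
Tool frame: the origin (TCP) lies midway between the tips of the shut fingers; the grasp point (between the pads) lies 19 mm behind it; z points along the fingers, y is the direction in which the jaws open and shut (so a half turn about z gives the same grasp; the last joint's range is limited). The gripper opens to 87 mm and grips with 3 to 60 N. Pads are 19 mm wide; open, the fingers measure 117 mm over their backs; the gripper's body (75 mm by 190 mm) begins 51 mm behind the grasp point.
Start: joints at [78.129, 22.042, 0.453, 0, -68.411, -14.817], TCP at [0.281, 0.558, 0.223] pointing down, gripper open.
Joint ranges: [-179.83, 179.83], [-69.29, 118.12], [-61.27, 80.66], [-181.25, 117.63], [-171.15, -9.14], [-177.46, 177.46]. Speed limits (degrees/s): [159.86, 159.86, 180, 180, 180, 180].

INTERFACE

Orientations are given as a 3x3 rotation matrix whose columns are the frame's x, y, z axes.
In Python, from station import r gives the robot as it stands.
- The arm moves only by the tool play_rows, never from a script. Its argument "commands" is a list that holds one entry, the list of rows, each a list of 7 numbers: the shift along the world's x, y, z in m, then the turn, a rotation vector about the world's x, y, z in rad, then the closure, from 0 (fully open) to 1 (shut). A call has 1 to 5 rows; each row is the pose to reach, as a shift and turn from the pose commanded when the call began; what a row does not reach only later rows make up. A row lasts 1/10 s, in which the tool goes at most 50 mm and 8.59 degrees, less where a joint would pass 70% of its speed; a pose out of reach is approached as far as the arm can. A call with a gripper value outside its range is refused whole. The fingers move at their own pace and stop on an object; the grip force is fixed at half the most. Time passes only in rows, so rows that repeat a pose let the fingers close. It gives the time, the measured TCP pose, the force and the opening at its end, in the units of the state.
- r.sense(): the state, without advancing time (a new reading comes with each control period).
- r.capture(name): name is "scene" or "top" or "wrist"; returns a dict with "image" (420x560x3 uint8, red, green, blue), "range_z" (420x560 float32, m along the optical axis (not along the pixel's ray), 0 where there is no reading), "intrinsics" (3x3 intrinsics, pixels), "extrinsics" (4x4, takes a point from camera to world coordinates); the wrist camera has in their place "mount" (4x4, takes a point from camera to tool coordinates, whose origin is the TCP and whose axes are the flange's). Camera axes: x right, y up, looking along -z (the intrinsics and any distortion apply to the point x, -y, -z); pixel columns grow to the right and rows downward; lengths in m; the calibration is good to about 2 mm. The wrist camera is an equidistant fisheye: a pixel r from the principal point sees the ray r / f radians off the axis. A picture is of the moment at which its call begins: read the wrist's pose just before it.
- r.finish_job(): hands the job in, once; it reports no verdict.
The state is a dict: "time_s": time; "joints": joint angles; "joint_velocities": joint speeds; "effort": joint torques, N m; "tcp_pos": TCP position; "ee_rot": TCP orientation; "wrist_force": force on the tool from outside, world axes, zero at the start; "moment": the same for the moment, N m; "gripper_width": opening from 0.0 (shut) to 1.0 (fully open).
Only numpy, scipy, OpenCV 4.12 (cv2) and the standard library are available. Lean on these libraries where they do the work, as an engineer would, in place of code of your own. Each camera call takes 0.05 s, during which the arm holds its last target. There are 200 camera calls.

## Working session

There is one attempt and no reset: what is moved stays moved. The work goes in short steps, Python scripts to look and compute and a tool call to move; the robot and the scene stay as the last step left them, time stands still between calls to the robot, and variables do not carry over. Pictures are saved under pics/ and viewed, about 8 in all and at most 12, crops included, and the job is handed in when it is done.

Besides the shell and the picture viewer there is one more tool, called in YAML: its name, and indented under it one key for each argument. play_rows: Moves the arm, as the interface text tells. Its arguments: {"type":"object","properties":{"commands":{"type":"array","items":{"type":"array","items":{"type":"array","items":{"type":"number"}}}}},"required":["commands"]}

```bash
ls; mkdir -p pics; cat > h.py <<'E'
import numpy as np,cv2
from station import r
def cloud(c):
    K=np.array(c["intrinsics"]);T=np.array(c["extrinsics"]);z=c["range_z"];v,u=np.mgrid[:z.shape[0],:z.shape[1]]
    P=np.stack([(u-K[0,2])/K[0,0]*z,-(v-K[1,2])/K[1,1]*z,-z,np.ones_like(z)],-1)
    return (P@T.T)[...,:3]
E
python3 - <<'E'
from h import *
for n in("scene","top"):
    c=r.capture(n);cv2.imwrite(f"pics/{n}0.png",c["image"][...,::-1]);np.savez(f"{n}0.npz",**{k:v for k,v in c.items()})
    print(n,c["intrinsics"],c["extrinsics"],[k for k in c])
s=r.sense();print(s)
E
```

```text
pics
scene [[528.37846065   0.         277.4103052 ]
 [  0.         528.37846065 195.72036711]
 [  0.           0.           1.        ]] [[ 0.45322374 -0.4861285   0.74717289  1.49856304]
 [ 0.89138317  0.25179777 -0.37687388 -0.47246048]
 [-0.00492733  0.83682553  0.54744749  0.76434829]
 [ 0.          0.          0.          1.        ]] ['image', 'range_z', 'intrinsics', 'extrinsics']
top [[387.68637798   0.         275.82373538]
 [  0.         387.68637798 205.69727233]
 [  0.           0.           1.        ]] [[-0.00840716  0.98598292 -0.16663434  0.37324718]
 [-0.99992413 -0.00678889  0.01027874 -0.00816099]
 [ 0.0090034   0.16670811  0.98596518  1.12518256]
 [ 0.          0.          0.          1.        ]] ['image', 'range_z', 'intrinsics', 'extrinsics']
{'time_s': 0.1, 'joints': array([ 7.81274122e+01,  2.20851937e+01,  3.88795953e-01, -2.23937987e-02,
       -6.84117931e+01, -1.48167132e+01]), 'joint_velocities': array([ 0.0038028 , -0.12186205,  0.07265837,  0.08293026,  0.02639956,
       -0.16257113]), 'effort': array([-9.99933654e-04, -3.91689920e+01,  1.87934911e+01,  4.23181280e+00,
        1.34637437e-02, -8.12004987e-05]), 'tcp_pos': array([0.28047736, 0.55794143, 0.22159692]), 'ee_rot': array([[ 8.93390571e-01, -4.49280240e-01, -7.44136897e-04],
       [-4.49280837e-01, -8.93388821e-01, -1.77309455e-03],
       [ 1.31812759e-04,  1.91839240e-03, -9.99998151e-01]]), 'wrist_force': array([-0.09398848, -0.61093488, -0.35246917]), 'moment': array([ 0.03263475, -0.03665876, -0.04610129]), 'gripper_width': 1.003888112925132}
```

View pics/top0.png

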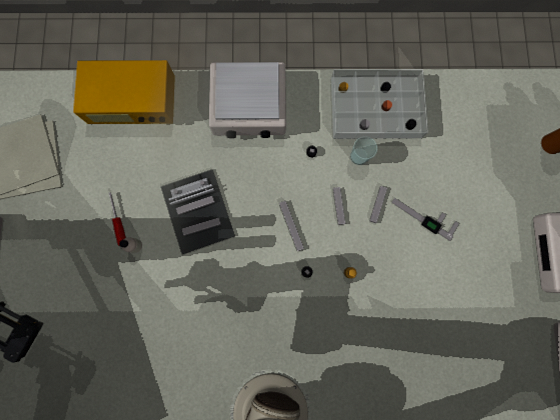

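View pics/scene0.png

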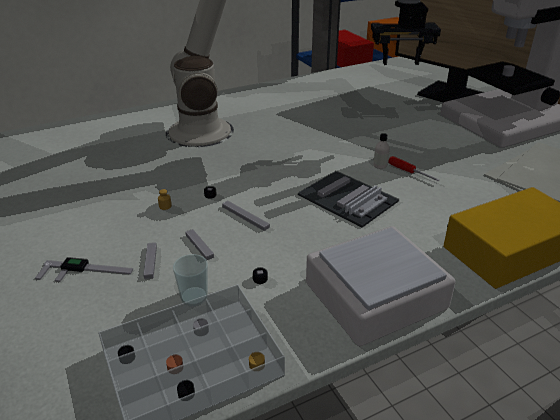

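The top view shows the long bar at (292,225), the short bars at (340,206) and (379,204), and the plate at (198,210) with its stop at the upper edge. The scene view matches, with the dropper by the driver.

```bash
cat > m.py <<'E'
from h import *
def rects(name,c,bb=None,lo=.006,hi=.05):
    P=cloud(c);g=c["image"].mean(-1)
    return P,g
c=dict(np.load("top0.npz"));P=cloud(c)
bench=P[240:260,230:280,2];print("bench z",np.median(bench),bench.std())
def fit(mask,z,c,label):
    # intersect outline pixels w/ plane z
    K=c["intrinsics"];T=c["extrinsics"]
    v,u=np.nonzero(mask)
    d=np.stack([(u-K[0,2])/K[0,0],-(v-K[1,2])/K[1,1],-np.ones(len(u))],-1)@T[:3,:3].T
    X=T[:3,3]+d*((z-T[2,3])/d[:,2])[:,None]
    (cx,cy),(w,h),a=cv2.minAreaRect((X[:,:2]*1000).astype(np.float32))
    m,U=np.linalg.eigh(np.cov(X[:,:2].T));ax=U[:,1]
    print(label,len(u),"c",np.round(X[:,:2].mean(0),4),"rect",round(cx,1),round(cy,1),round(w,1),round(h,1),"ang",round(np.degrees(np.arctan2(ax[1],ax[0]))%180,1))
    return X
for cam in("top","scene"):
    c=dict(np.load(cam+"0.npz"));P=cloud(c)
    R={"c":(.28,.55,-.15,.03),}
    H=P[...,2]
    x,y=P[...,0],P[...,1]
    m=((H>.007)&(H<.03)&(x>.3)&(x<.75)&(y>-.35)&(y<.35)).astype(np.uint8)
    n,L,S,C=cv2.connectedComponentsWithStats(m)
    for i in range(1,n):
        if S[i,4]>60:
            print(cam,"zmed",round(float(np.median(H[L==i])),4),end=" ");fit(L==i,.012,c,C[i].round())
# plate profile rows
c=dict(np.load("top0.npz"));P=cloud(c)
img=cv2.resize(c["image"][160:260,150:250],None,fx=6,fy=6,interpolation=cv2.INTER_CUBIC)
cv2.imwrite("pics/plate.png",img[...,::-1])
E
python3 m.py
```

```text
bench z 0.0008333390233860039 0.05027475674156564
top zmed 0.0208 [311. 151.] 102 c [ 0.7275 -0.1263] rect 727.9 -126.3 29.9 34.2 ang 165.4
top zmed 0.0192 [363. 149.] 71 c [ 0.7316 -0.2824] rect 731.3 -282.3 51.2 26.6 ang 55.6
top zmed 0.0105 [197. 211.] 3398 c [0.5476 0.2095] rect 548.5 211.3 209.0 162.3 ang 18.7
top zmed 0.0125 [338. 205.] 266 c [ 0.5618 -0.2026] rect 561.8 -202.4 110.1 21.0 ang 6.0
top zmed 0.0129 [378. 204.] 266 c [ 0.5643 -0.3177] rect 565.0 -317.9 20.9 110.2 ang 160.6
top zmed 0.0126 [291. 225.] 363 c [ 0.5039 -0.0625] rect 504.8 -62.7 149.9 21.9 ang 20.2
top zmed 0.0206 [306. 271.] 104 c [ 0.3725 -0.1044] rect 372.0 -104.2 29.9 30.5 ang 95.1
scene zmed 0.0119 [348. 197.] 2679 c [0.5601 0.2057] rect 554.3 211.1 213.1 175.8 ang 17.6
scene zmed 0.0208 [210. 191.] 119 c [ 0.3689 -0.1032] rect 370.5 -104.2 29.2 54.8 ang 160.4
scene zmed 0.0196 [165. 203.] 95 c [ 0.3711 -0.2261] rect 365.4 -226.0 30.5 53.8 ang 159.9
scene zmed 0.0138 [246. 215.] 393 c [ 0.5105 -0.0626] rect 508.0 -64.3 158.5 28.2 ang 19.6
scene zmed 0.0138 [200. 244.] 316 c [ 0.5679 -0.2036] rect 565.5 -204.4 118.4 24.1 ang 5.1
scene zmed 0.0138 [150. 260.] 333 c [ 0.5705 -0.3198] rect 568.8 -319.1 21.4 118.8 ang 160.7
scene zmed 0.021 [260. 274.] 198 c [ 0.7256 -0.1253] rect 726.1 -125.4 30.0 47.6 ang 157.6
scene zmed 0.0245 [192. 296.] 115 c [ 0.7221 -0.2757] rect 719.4 -270.2 57.6 29.5 ang 82.6
```

View pics/plate.png

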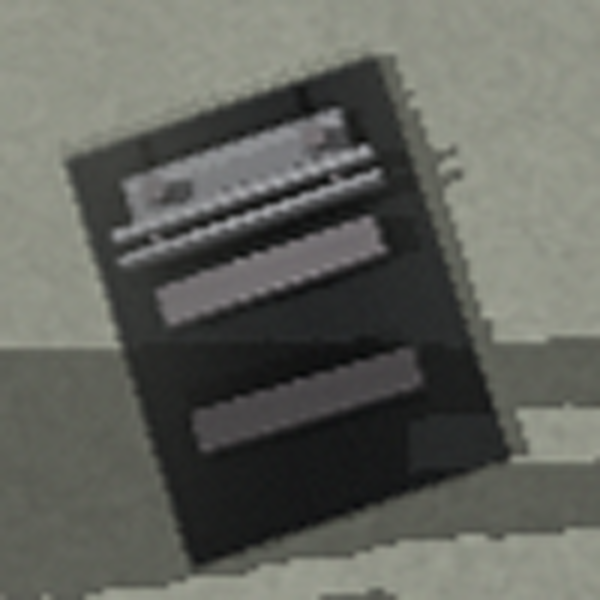

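The crop shows the two lower bars (centres (272,270) and (308,400)) parallel to the stop. The stop's face is the line through about (250,215).

```bash
cat >> m.py <<'E'
print("----")
for cam in("top","scene"):
    c=dict(np.load(cam+"0.npz"));P=cloud(c);H=P[...,2];x,y=P[...,0],P[...,1]
    box=(x>.4)&(x<.68)&(y>.08)&(y<.34)
    K=np.zeros(H.shape,bool)
    m=((H>.004)&(H<.06)&box);X=fit(m,.008,c,cam+" plate")
    m=((H>.0155)&(H<.06)&box).astype(np.uint8)
    n,L,S,C=cv2.connectedComponentsWithStats(m)
    for i in range(1,n):
        if S[i,4]>60:
            print(cam,"zmed",round(float(np.median(H[L==i])),4),end=" ");fit(L==i,.020,c,C[i].round())
E
python3 m.py | sed -n '/----/,$p'
python3 - <<'E'
from h import *
s=r.sense();c=r.capture("wrist");print(c["mount"],c["intrinsics"])
E
```

```text
----
top plate 4267 c [0.5466 0.211 ] rect 540.1 210.1 257.3 280.0 ang 16.5
top zmed 0.0245 [190. 191.] 424 c [0.6042 0.2291] rect 607.6 231.3 45.1 131.7 ang 108.9
top zmed 0.0208 [194. 205.] 273 c [0.5649 0.2153] rect 563.7 214.9 23.4 109.4 ang 109.1
top zmed 0.0209 [200. 226.] 276 c [0.5027 0.1967] rect 502.7 196.6 21.1 109.3 ang 106.7
scene plate 3395 c [0.5548 0.208 ] rect 542.8 207.2 259.4 282.0 ang 16.5
scene zmed 0.0219 [333. 186.] 229 c [0.5068 0.1943] rect 506.5 195.9 28.7 115.8 ang 107.7
scene zmed 0.0224 [361. 199.] 815 c [0.5946 0.2232] rect 593.8 229.1 82.9 151.6 ang 111.8
[[-2.34261684e-04  9.67943300e-01  2.51168693e-01  6.86182095e-02]
 [ 9.99999972e-01  2.22273314e-04  7.60991037e-05  7.20929410e-04]
 [ 1.78315197e-05  2.51168704e-01 -9.67943326e-01 -1.62207691e-01]
 [ 0.00000000e+00  0.00000000e+00  0.00000000e+00  1.00000000e+00]] [[325.1922621    0.         285.47343768]
 [  0.         325.1922621  212.42646861]
 [  0.           0.           1.        ]]
```

play_rows:
  commands:
    - [[0.03,-0.04,0.01,0,0,0.15,0],[0.06,-0.08,0.02,0,0,0.3,0],[0.09,-0.12,0.03,0,0,0.45,0],[0.12,-0.155,0.03,0,0,0.59,0],[0.15,-0.195,0.03,0,0,0.68,0]]

```text
time_s: 0.65
tcp_pos: [0.4306, 0.3633, 0.2529]
ee_rot: [[0.976, 0.218, 0.0], [0.218, -0.976, 0.001], [0.001, -0.001, -1.0]]
wrist_force: [-0.2, 0.8, 0.4]
gripper_width: 0.999
```

play_rows:
  commands:
    - [[0.03,-0.04,0,0,0,0.09,0],[0.06,-0.08,0,0,0,0.09,0],[0.09,-0.12,0,0,0,0.09,0],[0.12,-0.155,0,0,0,0.09,0],[0.12,-0.155,0,0,0,0.09,0]]

```text
time_s: 1.15
tcp_pos: [0.5521, 0.2055, 0.2518]
ee_rot: [[0.956, 0.293, -0.001], [0.293, -0.956, -0.001], [-0.001, 0.001, -1.0]]
wrist_force: [-0.8, -0.4, -0.6]
gripper_width: 1.002
```

```bash
cat >> h.py <<'E'
def wrist():
    s=r.sense();c=r.capture("wrist");T=np.eye(4);T[:3,:3]=s["ee_rot"];T[:3,3]=s["tcp_pos"];c["T"]=T@np.array(c["mount"]);return s,c
def wcloud(c):
    K=np.array(c["intrinsics"]);z=c["range_z"];v,u=np.mgrid[:z.shape[0],:z.shape[1]]
    a,b=(u-K[0,2])/K[0,0],(v-K[1,2])/K[1,1];t=np.hypot(a,b)+1e-9;k=np.tan(t)/t
    d=np.stack([a*k,-b*k,-np.ones_like(a)],-1);D=d@c["T"][:3,:3].T
    return D*z[...,None]+c["T"][:3,3],D
def blobs(c,lo,hi,z,mn=150,box=None):
    P,D=wcloud(c);H=P[...,2];m=(H>lo)&(H<hi)&(c["range_z"]>0)
    if box: m&=(P[...,0]>box[0])&(P[...,0]<box[1])&(P[...,1]>box[2])&(P[...,1]<box[3])
    n,L,S,C=cv2.connectedComponentsWithStats(m.astype(np.uint8))
    for i in range(1,n):
        if S[i,4]<mn: continue
        k=L==i;d=D[k];o=c["T"][:3,3];X=o+d*((z-o[2])/d[:,2])[:,None]
        q=cv2.minAreaRect((X[:,:2]*1000).astype(np.float32));B=cv2.boxPoints(q);e=B[1]-B[0];e2=B[2]-B[1]
        if np.hypot(*e2)>np.hypot(*e): e=e2
        print("px",C[i].round(),S[i,4],"zmed",round(float(np.median(H[k])),4),"ctr",np.round(q[0],1),"size",np.round(q[1],1),"ang",round(np.degrees(np.arctan2(e[1],e[0]))%180,1))
E
cat > w.py <<'E'
from h import *
import sys
s,c=wrist();print(s["tcp_pos"],s["ee_rot"][:2,0],s["wrist_force"],s["gripper_width"],s["time_s"])
cv2.imwrite("pics/%s.png"%sys.argv[1],c["image"][...,::-1])
a=list(map(float,sys.argv[2:]))
blobs(c,a[0],a[1],a[2],box=a[3:7] if len(a)>6 else None)
np.savez("%s.npz"%sys.argv[1],**c)
E
python3 w.py w1 .014 .026 .020 .4 .7 .05 .4
python3 - <<'E'
from h import *
c=dict(np.load("w1.npz"));blobs(c,.0045,.05,.008,500);blobs(c,.026,.06,.029,50)
E
```

```text
[0.55207267 0.20550601 0.25178788] [0.95602252 0.29329152] [-0.83825676 -0.36599588 -0.56434779] 1.0016485780012587 1.15
px [280. 128.] 1032 zmed 0.0147 ctr [617.6 230.9] size [ 25.9 107.4] ang 108.5
px [282. 172.] 1485 zmed 0.02 ctr [567.  213.4] size [ 20.9 109.8] ang 109.0
px [282. 223.] 1409 zmed 0.02 ctr [504.8 194.9] size [ 21.2 109.9] ang 107.0
px [23. 29.] 2802 zmed 0.0072 ctr [693.6 690. ] size [165.4 130. ] ang 26.9
px [434.  50.] 2177 zmed 0.0363 ctr [788.3  48.9] size [246.1  46. ] ang 84.5
px [123. 182.] 1714 zmed 0.0229 ctr [507.1 434.8] size [199.   63.3] ang 34.0
px [282. 180.] 19666 zmed 0.0086 ctr [550.4 209. ] size [210.4 160.1] ang 18.7
px [440.  50.] 2090 zmed 0.0452 ctr [781.6  53.4] size [235.7  44.6] ang 85.4
px [281. 141.] 554 zmed 0.029 ctr [602.8 225.9] size [  6.6 128.3] ang 108.7
px [281. 152.] 478 zmed 0.029 ctr [590.7 222.2] size [  5.8 128.8] ang 109.1
px [138. 218.] 422 zmed 0.0449 ctr [454.3 381.6] size [42.9 36.2] ang 45.9
```

play_rows:
  commands:
    - [[0,-0.049,0,0,0,-0.05,0.3],[0,-0.098,0,0,0,-0.1,0.3],[0,-0.147,0,0,0,-0.15,0.3],[0,-0.196,0,0,0,-0.19,0.3],[0,-0.245,0,0,0,-0.19,0.3]]

```text
time_s: 1.7
tcp_pos: [0.5491, -0.0359, 0.2526]
ee_rot: [[0.993, 0.116, 0.0], [0.116, -0.993, 0.0], [0.0, -0.0, -1.0]]
wrist_force: [1.7, 0.4, 1.1]
gripper_width: 0.718
```

play_rows:
  commands:
    - [[0,-0.049,0,0,0,0,0.3],[0,-0.098,0,0,0,0,0.3],[0,-0.147,0,0,0,0,0.3],[0,-0.19,0,0,0,0,0.3],[0,-0.19,0,0,0,0,0.3]]

```text
time_s: 2.2
tcp_pos: [0.5493, -0.2284, 0.2518]
ee_rot: [[0.994, 0.11, -0.001], [0.11, -0.994, -0.0], [-0.001, 0.0, -1.0]]
wrist_force: [0.6, 0.8, 0.2]
gripper_width: 0.7
```

```bash
python3 w.py w2 .006 .03 .012 .3 .75 -.45 0.03
```

```text
[ 0.54926582 -0.22842741  0.25178962] [0.9939742  0.10960748] [0.63240431 0.78593445 0.24272722] 0.6996584416016824 2.2
px [220.  38.] 527 zmed 0.0198 ctr [ 727.8 -128.2] size [35.4 32. ] ang 48.5
px [343.  47.] 399 zmed 0.0187 ctr [ 726.6 -278. ] size [55.2 37.3] ang 64.3
px [267. 171.] 1397 zmed 0.012 ctr [ 562.7 -204.6] size [108.9  19.8] ang 6.0
px [358. 179.] 1361 zmed 0.0119 ctr [ 566.3 -319.8] size [ 22.  110.1] ang 160.1
px [160. 201.] 1567 zmed 0.0121 ctr [505.9 -65.8] size [150.   23.6] ang 19.9
px [271. 304.] 194 zmed 0.0201 ctr [ 376. -227.] size [23.1 30.3] ang 93.7
```

View pics/w2.png

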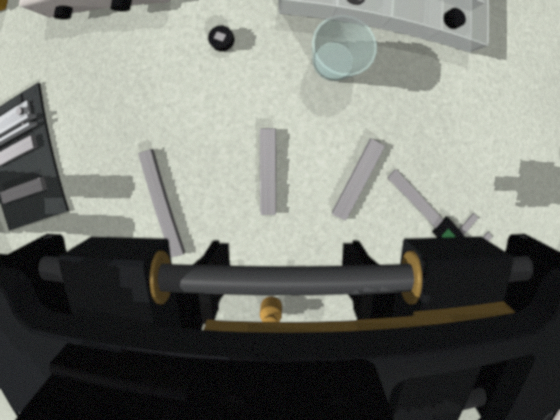

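The picture shows bar_b at (267,171), bar_a at (358,180) with the caliper's tip beside it at (395,173), and bar_c at (162,200). I pick bar_b first.

play_rows:
  commands:
    - [[0.013,0.024,-0.04,0,0,0,0.4],[0.013,0.024,-0.085,0,0,0,0.4],[0.013,0.024,-0.13,0,0,0,0.4],[0.013,0.024,-0.175,0,0,0,0.4],[0.013,0.024,-0.205,0,0,0,0.4]]

```text
time_s: 2.75
tcp_pos: [0.5612, -0.1987, 0.0445]
ee_rot: [[0.993, 0.116, -0.004], [0.116, -0.993, 0.001], [-0.004, -0.002, -1.0]]
wrist_force: [-0.3, -0.3, -0.0]
gripper_width: 0.605
```

play_rows:
  commands:
    - [[0,0,-0.02,0,0,0,0.4],[0,0,-0.035,0,0,0,0.4],[0,0,-0.042,0,0,0,0.4],[0,0,-0.042,0,0,0,0.4]]

```text
time_s: 3.15
tcp_pos: [0.5624, -0.1999, 0.0048]
ee_rot: [[0.993, 0.116, -0.002], [0.116, -0.993, 0.0], [-0.002, -0.001, -1.0]]
wrist_force: [-0.3, 0.3, -0.1]
gripper_width: 0.601
```

play_rows:
  commands:
    - [[0,-0.0045,-0.001,0,0,-0.01,0.4],[0,-0.0045,-0.001,0,0,-0.01,1],[0,-0.0045,-0.001,0,0,-0.01,1],[0,-0.0045,-0.001,0,0,-0.01,1],[0,-0.0045,-0.001,0,0,-0.01,1]]

```text
time_s: 3.65
tcp_pos: [0.5629, -0.206, 0.005]
ee_rot: [[0.995, 0.104, 0.001], [0.104, -0.995, -0.0], [0.001, 0.0, -1.0]]
wrist_force: [0.3, 0.6, -0.3]
gripper_width: 0.319
```

play_rows:
  commands:
    - [[0,0,0.0,0,0,0,1],[0,0,0.01,0,0,0,1],[0,0,0.03,0,0,0,1],[0,0,0.06,0,0,0,1],[0,0,0.09,0,0,0,1]]

```text
time_s: 4.15
tcp_pos: [0.5621, -0.2058, 0.0954]
ee_rot: [[0.995, 0.104, -0.002], [0.104, -0.995, 0.0], [-0.002, -0.0, -1.0]]
wrist_force: [1.1, -0.2, -1.7]
gripper_width: 0.226
```

play_rows:
  commands:
    - [[-0.005,0.048,0.02,0,0,0.05,1],[-0.01,0.096,0.03,0,0,0.1,1],[-0.015,0.144,0.03,0,0,0.15,1],[-0.02,0.192,0.03,0,0,0.2,1],[-0.025,0.24,0.03,0,0,0.222,1]]

```text
time_s: 4.65
tcp_pos: [0.537, 0.0359, 0.1252]
ee_rot: [[0.947, 0.321, 0.001], [0.321, -0.947, 0.0], [0.001, -0.0, -1.0]]
wrist_force: [1.5, -0.1, -1.9]
gripper_width: 0.225
```

play_rows:
  commands:
    - [[-0.005,0.048,0,0,0,0,1],[-0.01,0.096,0,0,0,0,1],[-0.015,0.144,0,0,0,0,1],[-0.019,0.185,-0.02,0,0,0,1],[-0.019,0.198,-0.04,0,0,0,1]]

```text
time_s: 5.15
tcp_pos: [0.5188, 0.2364, 0.0853]
ee_rot: [[0.946, 0.324, 0.003], [0.324, -0.946, 0.003], [0.004, -0.002, -1.0]]
wrist_force: [0.2, 0.5, -1.7]
gripper_width: 0.225
```

play_rows:
  commands:
    - [[0,0,-0.02,0,0,0,1],[0,0,-0.03,0,0,0,1],[0,0,-0.035,0,0,0,1],[0,0,-0.035,0,0,0,1]]

```text
time_s: 5.55
tcp_pos: [0.5187, 0.2316, 0.0495]
ee_rot: [[0.947, 0.32, -0.001], [0.32, -0.947, -0.001], [-0.001, 0.0, -1.0]]
wrist_force: [-0.6, -0.4, -2.0]
gripper_width: 0.223
```

```bash
python3 w.py w3 .03 .075 .05 .4 .7 .05 .35
```

```text
[0.51874468 0.231558   0.04945574] [0.94748879 0.31978831] [-0.61451467 -0.35826931 -2.01558903] 0.2225113827763664 5.55
px [285. 216.] 5129 zmed 0.0568 ctr [543.4 239.1] size [58.4 44.8] ang 18.6
px [285. 308.] 934 zmed 0.0568 ctr [489.4 220.9] size [17.2 21.1] ang 108.7
```

View pics/w3.png

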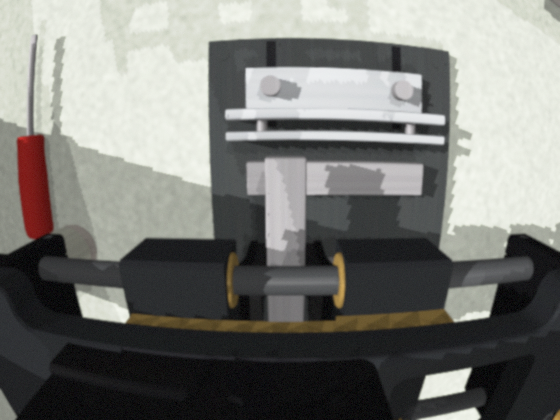

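The view shows bar_b held along plate x over the lower pair at (285,230), square to the sprung face at (335,138), with clearance to it.

play_rows:
  commands:
    - [[0,0,-0.01,0,0,0,1],[0,0,-0.018,0,0,0,1],[0,0,-0.022,0,0,0,1],[0,0,-0.023,0,0,0,1],[0,0,-0.024,0,0,0,1]]

```text
time_s: 6.1
tcp_pos: [0.5188, 0.2322, 0.0254]
ee_rot: [[0.947, 0.321, 0.0], [0.321, -0.947, -0.0], [0.0, 0.0, -1.0]]
wrist_force: [-0.1, 0.1, -2.0]
gripper_width: 0.225
```

play_rows:
  commands:
    - [[0,0,-0.0005,0,0,0,1],[0,0,-0.0008,0,0,0,1]]

```text
time_s: 6.3
tcp_pos: [0.5189, 0.2323, 0.0249]
ee_rot: [[0.947, 0.321, 0.0], [0.321, -0.947, 0.0], [0.0, -0.0, -1.0]]
wrist_force: [-0.6, 0.5, -2.0]
gripper_width: 0.224
```

play_rows:
  commands:
    - [[0,0,-0.0005,0,0,0,1],[0,0,-0.0005,0,0,0,1]]

```text
time_s: 6.5
tcp_pos: [0.5189, 0.2323, 0.0247]
ee_rot: [[0.947, 0.321, 0.0], [0.321, -0.947, 0.0], [0.001, -0.0, -1.0]]
wrist_force: [-1.3, -0.2, 0.3]
gripper_width: 0.224
```

play_rows:
  commands:
    - [[0,0,-0.0003,0,0,0,1],[0,0,-0.0003,0,0,0,1]]

```text
time_s: 6.7
tcp_pos: [0.5189, 0.2323, 0.0247]
ee_rot: [[0.947, 0.321, 0.001], [0.321, -0.947, 0.0], [0.001, -0.0, -1.0]]
wrist_force: [-2.8, -0.6, 6.3]
gripper_width: 0.221
```

play_rows:
  commands:
    - [[0,0,0.0005,0,0,0,1],[0.0009,0.0003,0.0005,0,0,0,1],[0.0019,0.0006,0.0005,0,0,0,1],[0.0028,0.001,0.0005,0,0,0,1],[0.0038,0.0013,0.0005,0,0,0,1]]

```text
time_s: 7.2
tcp_pos: [0.5213, 0.2327, 0.0247]
ee_rot: [[0.947, 0.32, -0.003], [0.32, -0.947, -0.002], [-0.003, 0.001, -1.0]]
wrist_force: [-5.0, -1.4, 7.2]
gripper_width: 0.221
```

play_rows:
  commands:
    - [[0.0005,0.0002,0,0,0,0,1],[0.0009,0.0003,0,0,0,0,1],[0.0009,0.0003,0,0,0,0,1]]

```text
time_s: 7.5
tcp_pos: [0.5223, 0.233, 0.0247]
ee_rot: [[0.947, 0.32, -0.002], [0.32, -0.947, -0.002], [-0.003, 0.001, -1.0]]
wrist_force: [-4.7, -1.0, 6.6]
gripper_width: 0.226
```

play_rows:
  commands:
    - [[0.0005,0.0002,0,0,0,0,1],[0.0009,0.0003,0,0,0,0,1],[0.0009,0.0003,0,0,0,0,1]]

```text
time_s: 7.8
tcp_pos: [0.5232, 0.2332, 0.0247]
ee_rot: [[0.947, 0.32, -0.002], [0.32, -0.947, -0.002], [-0.003, 0.001, -1.0]]
wrist_force: [-3.7, -1.4, 6.6]
gripper_width: 0.227
```

Pressing harder than I want (about 7 N); easing off before sliding on.

play_rows:
  commands:
    - [[0,0,0.0005,0,0,0,1],[0,0,0.0005,0,0,0,1]]

```text
time_s: 8.0
tcp_pos: [0.5241, 0.2338, 0.0247]
ee_rot: [[0.947, 0.32, -0.001], [0.32, -0.947, -0.001], [-0.001, 0.0, -1.0]]
wrist_force: [-1.7, -1.0, 3.2]
gripper_width: 0.222
```

play_rows:
  commands:
    - [[0,0,0.0004,0,0,0,1],[0,0,0.0004,0,0,0,1]]

```text
time_s: 8.2
tcp_pos: [0.5246, 0.2342, 0.0249]
ee_rot: [[0.947, 0.32, 0.0], [0.32, -0.947, 0.0], [0.0, -0.0, -1.0]]
wrist_force: [-0.3, 0.1, -1.1]
gripper_width: 0.225
```

play_rows:
  commands:
    - [[0.0005,0.0002,0,0,0,0,1],[0.0005,0.0002,0,0,0,0,1]]

```text
time_s: 8.4
tcp_pos: [0.525, 0.2343, 0.025]
ee_rot: [[0.947, 0.32, -0.0], [0.32, -0.947, -0.0], [-0.0, -0.0, -1.0]]
wrist_force: [0.1, -0.1, -0.9]
gripper_width: 0.219
```

play_rows:
  commands:
    - [[0.0005,0.0002,0,0,0,0,1],[0.0005,0.0002,0,0,0,0,1]]

```text
time_s: 8.6
tcp_pos: [0.5255, 0.2345, 0.0253]
ee_rot: [[0.947, 0.32, 0.0], [0.32, -0.947, 0.0], [0.0, -0.0, -1.0]]
wrist_force: [-0.3, -1.2, -1.8]
gripper_width: 0.228
```

play_rows:
  commands:
    - [[0.0005,0.0002,0,0,0,0,1],[0.0005,0.0002,0,0,0,0,1]]

```text
time_s: 8.8
tcp_pos: [0.5259, 0.2347, 0.0253]
ee_rot: [[0.947, 0.32, 0.0], [0.32, -0.947, 0.0], [0.0, -0.0, -1.0]]
wrist_force: [-0.3, 0.0, -1.8]
gripper_width: 0.221
```

play_rows:
  commands:
    - [[0.0005,0.0002,0,0,0,0,1],[0.0005,0.0002,0,0,0,0,1]]

```text
time_s: 9.0
tcp_pos: [0.5261, 0.2348, 0.0253]
ee_rot: [[0.947, 0.32, -0.0], [0.32, -0.947, -0.0], [-0.001, 0.0, -1.0]]
wrist_force: [0.1, 0.5, -1.4]
gripper_width: 0.226
```

play_rows:
  commands:
    - [[0.0005,0.0002,-0.0003,0,0,0,1],[0.0005,0.0002,-0.0003,0,0,0,1]]

```text
time_s: 9.2
tcp_pos: [0.5265, 0.2348, 0.0249]
ee_rot: [[0.947, 0.32, -0.001], [0.32, -0.947, -0.0], [-0.001, 0.0, -1.0]]
wrist_force: [-1.4, -0.5, -1.1]
gripper_width: 0.226
```

play_rows:
  commands:
    - [[0.0005,0.0002,0,0,0,0,1],[0.0005,0.0002,0,0,0,0,1]]

```text
time_s: 9.4
tcp_pos: [0.5268, 0.2349, 0.0249]
ee_rot: [[0.947, 0.32, -0.001], [0.32, -0.947, -0.001], [-0.001, 0.0, -1.0]]
wrist_force: [-1.5, -0.9, -0.6]
gripper_width: 0.224
```

play_rows:
  commands:
    - [[0.0005,0.0002,0,0,0,0,1],[0.0005,0.0002,0,0,0,0,1]]

```text
time_s: 9.6
tcp_pos: [0.5273, 0.2351, 0.0249]
ee_rot: [[0.947, 0.32, -0.001], [0.32, -0.947, -0.001], [-0.002, 0.0, -1.0]]
wrist_force: [-2.9, -0.5, -0.0]
gripper_width: 0.225
```

play_rows:
  commands:
    - [[0.0005,0.0002,0.0,0,0,0,1],[0.0005,0.0002,0.0,0,0,0,1]]

```text
time_s: 9.8
tcp_pos: [0.5277, 0.2352, 0.0249]
ee_rot: [[0.947, 0.32, -0.002], [0.32, -0.947, -0.001], [-0.002, 0.0, -1.0]]
wrist_force: [-4.7, -1.3, 0.3]
gripper_width: 0.225
```

play_rows:
  commands:
    - [[0.0003,0.0001,0.0,0,0,0,1],[0.0003,0.0001,0.0,0,0,0,1]]

```text
time_s: 10.0
tcp_pos: [0.528, 0.2353, 0.0249]
ee_rot: [[0.947, 0.32, -0.001], [0.32, -0.947, -0.001], [-0.002, 0.0, -1.0]]
wrist_force: [-4.7, -1.3, 0.8]
gripper_width: 0.226
```

```bash
python3 - <<'E'
from h import *
for i in range(3):
    r.capture("top");s=r.sense();print(s["tcp_pos"],s["wrist_force"])
E
```

```text
[0.52798203 0.23531983 0.02488663] [-5.06880745 -1.09013882  0.59083383]
[0.52794496 0.23530967 0.02486936] [-5.08455782 -1.01714349  1.27668261]
[0.52797012 0.23527563 0.02484164] [-4.45564428 -1.70690319  0.50249943]
```

Stop touched: the force rises about 2.5 N/mm from plate x ≈ +0.5 mm, now 5 N. I ease back to a light touch, set the bar down and release.

play_rows:
  commands:
    - [[-0.0008,-0.0003,-0.0002,0,0,0,1],[-0.0014,-0.0005,-0.0002,0,0,0,1],[-0.0014,-0.0005,-0.0002,0,0,0,0.72],[-0.0014,-0.0005,-0.0002,0,0,0,0.6],[-0.0014,-0.0005,-0.0002,0,0,0,0.6]]

```text
time_s: 10.65
tcp_pos: [0.5287, 0.2363, 0.0255]
ee_rot: [[0.947, 0.321, 0.003], [0.321, -0.947, 0.002], [0.004, -0.001, -1.0]]
wrist_force: [-0.4, 0.6, -0.2]
gripper_width: 0.363
```

play_rows:
  commands:
    - [[0,0,0.01,0,0,0,0.6],[0,0,0.04,0,0,0,0.6],[0,0,0.08,0,0,0,0.6],[0,0,0.125,0,0,0,0.6],[0,0,0.17,0,0,0,0.6]]

```text
time_s: 11.15
tcp_pos: [0.5274, 0.2353, 0.1976]
ee_rot: [[0.947, 0.321, 0.002], [0.321, -0.947, 0.001], [0.002, -0.0, -1.0]]
wrist_force: [1.1, 0.8, -0.1]
gripper_width: 0.398
```

```bash
python3 w.py w4 .014 .026 .020 .4 .7 .05 .4
python3 - <<'E'
from h import *
c=dict(np.load("w4.npz"));blobs(c,.027,.06,.032,50,(.4,.7,.05,.4))
E
```

```text
[0.52742104 0.23527866 0.19762912] [0.94717456 0.3207138 ] [ 1.09433385  0.75832899 -0.13423233] 0.3977616230505288 11.15
px [314. 115.] 1275 zmed 0.0147 ctr [617.2 232. ] size [ 25.3 107. ] ang 108.7
px [270. 167.] 222 zmed 0.0198 ctr [550.6 260.2] size [20.1 11.6] ang 18.4
px [332. 166.] 1324 zmed 0.02 ctr [572.1 197.9] size [20.5 76.4] ang 109.6
px [153. 210.] 152 zmed 0.0199 ctr [461.1 375.2] size [39.4 19.4] ang 46.5
px [270. 224.] 257 zmed 0.0201 ctr [491.3 240.9] size [21.6 14.3] ang 18.2
px [328. 226.] 1226 zmed 0.02 ctr [509.8 178.2] size [21.8 73.8] ang 106.3
px [316. 131.] 758 zmed 0.0289 ctr [602.4 227.1] size [  6.6 127.4] ang 108.7
px [292. 184.] 2624 zmed 0.0318 ctr [538.9 204.9] size [114.6 126.9] ang 108.8
px [144. 215.] 525 zmed 0.0459 ctr [457.  380.8] size [42.7 32.2] ang 51.3
```

bar_b lies at its place touching the stop, and the lower bars' free ends are within 0.5 mm of before. Now bar_a.

play_rows:
  commands:
    - [[0.0035,-0.049,0,0,0,-0.06,0.5],[0.007,-0.098,0,0,0,-0.12,0.5],[0.0105,-0.147,0,0,0,-0.18,0.5],[0.014,-0.196,0,0,0,-0.24,0.5],[0.0175,-0.245,0,0,0,-0.3,0.5]]

```text
time_s: 11.7
tcp_pos: [0.5451, -0.0115, 0.196]
ee_rot: [[1.0, 0.024, 0.003], [0.024, -1.0, 0.0], [0.003, -0.0, -1.0]]
wrist_force: [1.7, 0.0, -0.2]
gripper_width: 0.498
```

play_rows:
  commands:
    - [[0.0035,-0.049,0,0,0,-0.1,0.5],[0.007,-0.098,0,0,0,-0.2,0.5],[0.0105,-0.147,0,0,0,-0.3,0.5],[0.014,-0.196,0,0,0,-0.374,0.5],[0.0175,-0.245,0,0,0,-0.374,0.5]]

```text
time_s: 12.2
tcp_pos: [0.5626, -0.2569, 0.1959]
ee_rot: [[0.94, -0.342, 0.002], [-0.342, -0.94, -0.001], [0.002, -0.0, -1.0]]
wrist_force: [1.7, 1.6, 0.5]
gripper_width: 0.496
```

play_rows:
  commands:
    - [[0.002,-0.04,-0.02,0,0,0,0.5],[0.004,-0.065,-0.04,0,0,0,0.5],[0.004,-0.065,-0.05,0,0,0,0.5],[0.004,-0.065,-0.05,0,0,0,0.5]]

```text
time_s: 12.6
tcp_pos: [0.5651, -0.3198, 0.1431]
ee_rot: [[0.94, -0.342, -0.003], [-0.342, -0.94, 0.001], [-0.003, -0.0, -1.0]]
wrist_force: [-1.0, 0.5, 0.8]
gripper_width: 0.497
```

```bash
python3 w.py w5 .006 .03 .012 .4 .7 -.5 -.25
```

```text
[ 0.56513419 -0.31983775  0.1430909 ] [ 0.93963139 -0.3421721 ] [-0.96990114  0.52755122  0.77508456] 0.4966791437226089 12.6
px [199.  90.] 173 zmed 0.018 ctr [ 691.5 -278.5] size [11. 39.] ang 113.1
px [286. 200.] 2522 zmed 0.0121 ctr [ 566.  -320.8] size [ 19.9 110.3] ang 160.4
px [444. 208.] 1315 zmed 0.0121 ctr [ 506.2 -470.7] size [52.8 32.2] ang 55.3
```

View pics/w5.png

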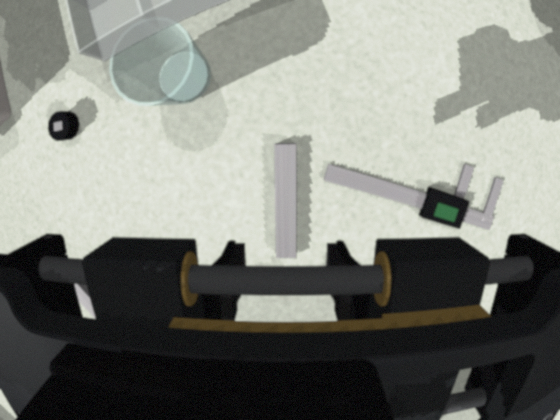

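bar_a stands at (286,200) centred between the jaws. The caliper tip at (328,170) is clear of the half-open fingers.

play_rows:
  commands:
    - [[0.001,-0.001,-0.04,0,0,0.007,0.5],[0.001,-0.001,-0.08,0,0,0.007,0.5],[0.001,-0.001,-0.115,0,0,0.007,0.5],[0.001,-0.001,-0.132,0,0,0.007,0.5],[0.001,-0.001,-0.139,0,0,0.007,0.5]]

```text
time_s: 13.15
tcp_pos: [0.5674, -0.3193, 0.0052]
ee_rot: [[0.943, -0.332, -0.001], [-0.332, -0.943, 0.0], [-0.001, 0.0, -1.0]]
wrist_force: [0.3, -0.6, 0.5]
gripper_width: 0.497
```

play_rows:
  commands:
    - [[0,0,0,0,0,0,0.5],[0,0,0,0,0,0,1],[0,0,0,0,0,0,1],[0,0,0,0,0,0,1],[0,0,0,0,0,0,1]]

```text
time_s: 13.65
tcp_pos: [0.5677, -0.3209, 0.0068]
ee_rot: [[0.942, -0.334, 0.002], [-0.334, -0.942, -0.0], [0.002, -0.0, -1.0]]
wrist_force: [0.1, -0.5, 3.6]
gripper_width: 0.227
```

play_rows:
  commands:
    - [[0,0,0,0,0,0,1],[0,0,0.01,0,0,0,1],[0,0,0.03,0,0,0,1],[0,0,0.07,0,0,0,1],[0,0,0.11,0,0,0,1]]

```text
time_s: 14.15
tcp_pos: [0.5661, -0.3205, 0.116]
ee_rot: [[0.942, -0.335, -0.003], [-0.335, -0.942, 0.001], [-0.003, 0.0, -1.0]]
wrist_force: [0.6, -0.6, -2.3]
gripper_width: 0.221
```

play_rows:
  commands:
    - [[-0.003,0.049,0.01,0,0,0.1,1],[-0.006,0.098,0.01,0,0,0.2,1],[-0.009,0.147,0.01,0,0,0.3,1],[-0.012,0.196,0.01,0,0,0.4,1],[-0.015,0.245,0.01,0,0,0.5,1]]

```text
time_s: 14.65
tcp_pos: [0.5513, -0.074, 0.126]
ee_rot: [[0.987, 0.162, -0.0], [0.162, -0.987, 0.0], [-0.0, -0.0, -1.0]]
wrist_force: [1.2, -0.1, -1.6]
gripper_width: 0.222
```

play_rows:
  commands:
    - [[-0.003,0.049,0,0,0,0.08,1],[-0.006,0.098,0,0,0,0.168,1],[-0.009,0.147,0,0,0,0.168,1],[-0.011,0.196,-0.01,0,0,0.168,1],[-0.012,0.235,-0.03,0,0,0.168,1]]

```text
time_s: 15.15
tcp_pos: [0.5408, 0.1623, 0.0974]
ee_rot: [[0.946, 0.323, 0.004], [0.323, -0.946, 0.002], [0.004, -0.001, -1.0]]
wrist_force: [1.5, -0.2, -2.7]
gripper_width: 0.223
```

play_rows:
  commands:
    - [[0,0.012,-0.015,0,0,0,1],[0,0.012,-0.03,0,0,0,1],[0,0.012,-0.045,0,0,0,1],[0,0.012,-0.045,0,0,0,1],[0,0.012,-0.045,0,0,0,1]]

```text
time_s: 15.65
tcp_pos: [0.5402, 0.171, 0.051]
ee_rot: [[0.947, 0.321, -0.0], [0.321, -0.947, -0.001], [-0.001, 0.0, -1.0]]
wrist_force: [0.2, 0.8, -1.7]
gripper_width: 0.222
```

```bash
python3 w.py w6 .036 .075 .05 .4 .7 .05 .35
```

```text
[0.54020259 0.17103178 0.0509779 ] [0.94694556 0.32139342] [ 0.20144759  0.80849306 -1.72372525] 0.22192969166283646 15.65
px [285. 217.] 4917 zmed 0.0563 ctr [563.8 178.2] size [57.4 44. ] ang 18.7
px [285. 308.] 910 zmed 0.0563 ctr [509.9 160.3] size [17.3 20.7] ang 108.7
```

View pics/w6.png

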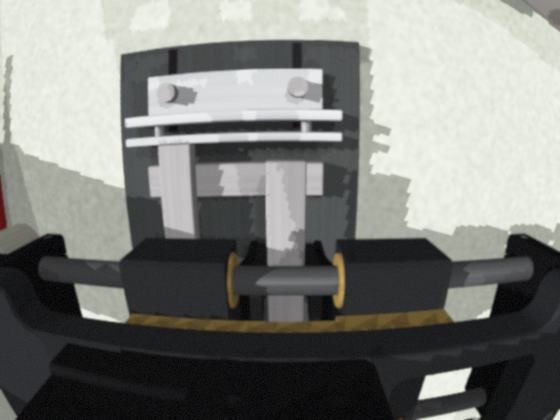

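The picture shows bar_b's end (178,145) at the sprung face, and bar_a held parallel at (285,230), about 7 mm short of it. Lowering.

play_rows:
  commands:
    - [[0,0,-0.01,0,0,0,1],[0,0,-0.018,0,0,0,1],[0,0,-0.0215,0,0,0,1],[0,0,-0.0225,0,0,0,1],[0,0,-0.0235,0,0,0,1]]

```text
time_s: 16.2
tcp_pos: [0.5403, 0.1712, 0.0272]
ee_rot: [[0.947, 0.321, 0.0], [0.321, -0.947, -0.0], [-0.0, 0.0, -1.0]]
wrist_force: [0.4, -0.5, -1.5]
gripper_width: 0.222
```

play_rows:
  commands:
    - [[0,0,-0.0004,0,0,0,1],[0,0,-0.0004,0,0,0,1]]

```text
time_s: 16.4
tcp_pos: [0.5404, 0.1713, 0.0271]
ee_rot: [[0.947, 0.321, 0.0], [0.321, -0.947, 0.0], [0.0, -0.0, -1.0]]
wrist_force: [-1.1, 0.2, -1.5]
gripper_width: 0.222
```

play_rows:
  commands:
    - [[0,0,-0.0004,0,0,0,1],[0,0,-0.0004,0,0,0,1]]

```text
time_s: 16.6
tcp_pos: [0.5404, 0.1714, 0.0268]
ee_rot: [[0.947, 0.321, 0.0], [0.321, -0.947, 0.0], [0.001, -0.0, -1.0]]
wrist_force: [0.5, -0.5, -2.2]
gripper_width: 0.222
```

play_rows:
  commands:
    - [[0.001,0.0003,0,0,0,0,1],[0.0019,0.0006,0,0,0,0,1],[0.0028,0.001,0,0,0,0,1],[0.0038,0.0013,0,0,0,0,1]]

```text
time_s: 17.0
tcp_pos: [0.5439, 0.1724, 0.0268]
ee_rot: [[0.947, 0.321, -0.001], [0.321, -0.947, -0.0], [-0.001, 0.0, -1.0]]
wrist_force: [-2.1, -0.8, 1.7]
gripper_width: 0.221
```

play_rows:
  commands:
    - [[0.0,0.0,0.0003,0,0,0,1],[0.001,0.0003,0.0003,0,0,0,1],[0.0019,0.0006,0.0003,0,0,0,1],[0.0019,0.0006,0.0003,0,0,0,1]]

```text
time_s: 17.4
tcp_pos: [0.5463, 0.1733, 0.0268]
ee_rot: [[0.947, 0.322, 0.0], [0.322, -0.947, 0.0], [0.001, -0.0, -1.0]]
wrist_force: [-1.2, 0.0, -1.4]
gripper_width: 0.219
```

play_rows:
  commands:
    - [[0.0005,0.0002,0,0,0,0,1],[0.0009,0.0003,0,0,0,0,1]]

```text
time_s: 17.6
tcp_pos: [0.5469, 0.1735, 0.0268]
ee_rot: [[0.947, 0.321, 0.0], [0.321, -0.947, 0.0], [0.0, -0.0, -1.0]]
wrist_force: [0.3, -0.6, -1.3]
gripper_width: 0.22
```

play_rows:
  commands:
    - [[0.0005,0.0002,0,0,0,0,1],[0.0005,0.0002,0,0,0,0,1]]

```text
time_s: 17.8
tcp_pos: [0.5475, 0.1737, 0.0268]
ee_rot: [[0.947, 0.321, 0.0], [0.321, -0.947, 0.0], [0.0, -0.0, -1.0]]
wrist_force: [-0.9, 0.1, -2.5]
gripper_width: 0.217
```

play_rows:
  commands:
    - [[0.0005,0.0002,0,0,0,0,1],[0.0009,0.0003,0,0,0,0,1]]

```text
time_s: 18.0
tcp_pos: [0.5483, 0.174, 0.0268]
ee_rot: [[0.947, 0.321, 0.0], [0.321, -0.947, 0.0], [0.0, -0.0, -1.0]]
wrist_force: [-0.7, 0.4, -1.8]
gripper_width: 0.222
```

play_rows:
  commands:
    - [[0.0005,0.0002,0,0,0,0,1],[0.0005,0.0002,0,0,0,0,1]]

```text
time_s: 18.2
tcp_pos: [0.5488, 0.1742, 0.0268]
ee_rot: [[0.947, 0.321, 0.0], [0.321, -0.947, 0.0], [0.0, -0.0, -1.0]]
wrist_force: [0.3, -0.1, -1.4]
gripper_width: 0.221
```

play_rows:
  commands:
    - [[0.0005,0.0002,0,0,0,0,1],[0.0005,0.0002,0,0,0,0,1]]

```text
time_s: 18.4
tcp_pos: [0.549, 0.1742, 0.0268]
ee_rot: [[0.947, 0.321, -0.001], [0.321, -0.947, -0.0], [-0.001, 0.0, -1.0]]
wrist_force: [-1.4, 0.5, -0.8]
gripper_width: 0.221
```

play_rows:
  commands:
    - [[0.0005,0.0002,0,0,0,0,1],[0.0005,0.0002,0,0,0,0,1]]

```text
time_s: 18.6
tcp_pos: [0.5493, 0.1743, 0.0268]
ee_rot: [[0.947, 0.321, -0.001], [0.321, -0.947, -0.001], [-0.001, 0.0, -1.0]]
wrist_force: [-2.3, -1.0, -0.7]
gripper_width: 0.221
```

play_rows:
  commands:
    - [[0.0005,0.0002,0,0,0,0,1],[0.0005,0.0002,0,0,0,0,1]]

```text
time_s: 18.8
tcp_pos: [0.5496, 0.1744, 0.0268]
ee_rot: [[0.947, 0.321, -0.001], [0.321, -0.947, -0.001], [-0.002, 0.0, -1.0]]
wrist_force: [-3.9, -1.8, 1.1]
gripper_width: 0.217
```

play_rows:
  commands:
    - [[0.0005,0.0002,0,0,0,0,1],[0.0005,0.0002,0,0,0,0,1]]

```text
time_s: 19.0
tcp_pos: [0.5499, 0.1745, 0.0268]
ee_rot: [[0.947, 0.321, -0.002], [0.321, -0.947, -0.001], [-0.002, 0.0, -1.0]]
wrist_force: [-4.8, -1.3, 2.1]
gripper_width: 0.221
```

Touched the stop (force rose to 5 N). Ease back and release as before.

play_rows:
  commands:
    - [[-0.0008,-0.0003,-0.0001,0,0,0,1],[-0.0014,-0.0005,-0.0001,0,0,0,1],[-0.0014,-0.0005,-0.0001,0,0,0,0.72],[-0.0014,-0.0005,-0.0001,0,0,0,0.6],[-0.0014,-0.0005,-0.0001,0,0,0,0.6]]

```text
time_s: 19.5
tcp_pos: [0.5506, 0.1752, 0.0273]
ee_rot: [[0.947, 0.322, 0.003], [0.322, -0.947, 0.001], [0.003, -0.001, -1.0]]
wrist_force: [-0.3, 0.5, -0.3]
gripper_width: 0.361
```

play_rows:
  commands:
    - [[0,0,0.01,0,0,0,0.6],[0,0,0.04,0,0,0,0.6],[-0.01,0.01,0.08,0,0,0,0.6],[-0.02,0.02,0.125,0,0,0,0.6],[-0.02,0.02,0.17,0,0,0,0.6]]

```text
time_s: 20.0
tcp_pos: [0.5286, 0.1952, 0.1995]
ee_rot: [[0.946, 0.323, 0.001], [0.323, -0.946, 0.001], [0.001, -0.0, -1.0]]
wrist_force: [0.3, 0.4, -0.1]
gripper_width: 0.4
```

```bash
python3 w.py w7 .0305 .035 .032 .4 .7 .05 .4
```

```text
[0.52859406 0.19521786 0.19946913] [0.94644799 0.32285387] [ 0.34524425  0.44764974 -0.08999863] 0.40026176110625106 20.0
px [311. 185.] 1949 zmed 0.0321 ctr [547.1 172.9] size [109.7  20.1] ang 18.6
px [249. 185.] 1949 zmed 0.0321 ctr [525.9 234. ] size [109.2  20.4] ang 18.6
```

View pics/w7.png

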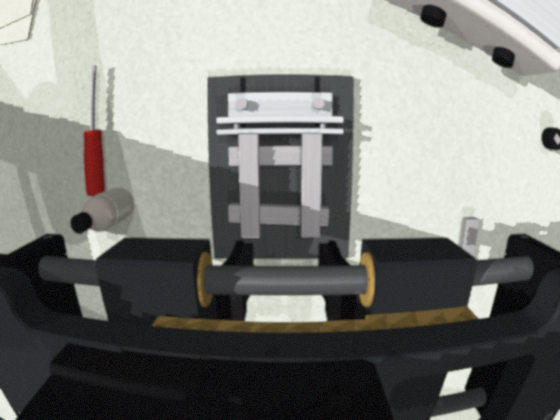

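The two short bars at (249,185) and (311,185) are flush (0.5 mm), 64 mm apart and parallel to plate x. The lower pair is undisturbed. Now bar_c.

play_rows:
  commands:
    - [[-0.004,-0.049,0,0,0,0.018,0.5],[-0.008,-0.098,-0.01,0,0,0.018,0.5],[-0.013,-0.147,-0.02,0,0,0.018,0.5],[-0.018,-0.196,-0.03,0,0,0.018,0.5],[-0.022,-0.24,-0.05,0,0,0.018,0.5]]

```text
time_s: 20.55
tcp_pos: [0.5084, -0.0473, 0.1486]
ee_rot: [[0.941, 0.339, 0.006], [0.339, -0.941, 0.001], [0.006, 0.001, -1.0]]
wrist_force: [1.4, -0.3, 1.2]
gripper_width: 0.498
```

play_rows:
  commands:
    - [[0,-0.021,-0.01,0,0,0,0.5],[0,-0.021,-0.01,0,0,0,0.5],[0,-0.021,-0.01,0,0,0,0.5]]

```text
time_s: 20.85
tcp_pos: [0.5079, -0.0668, 0.1374]
ee_rot: [[0.941, 0.338, 0.001], [0.338, -0.941, -0.0], [0.001, 0.001, -1.0]]
wrist_force: [-1.3, -0.2, -0.5]
gripper_width: 0.496
```

```bash
python3 w.py w8 .006 .03 .012 .35 .65 -.15 .03
```

```text
[ 0.50792913 -0.06678435  0.13736522] [0.94128732 0.33760367] [-1.26831803 -0.22697445 -0.47250465] 0.4961662170489382 20.85
px [281. 193.] 3154 zmed 0.0121 ctr [513.8 -61.1] size [132.2  20.1] ang 20.0
```

play_rows:
  commands:
    - [[-0.0025,0.002,-0.04,0,0,0.004,0.5],[-0.0025,0.002,-0.08,0,0,0.004,0.5],[-0.0025,0.002,-0.115,0,0,0.004,0.5],[-0.0025,0.002,-0.128,0,0,0.004,0.5],[-0.0025,0.002,-0.133,0,0,0.004,0.5]]

```text
time_s: 21.4
tcp_pos: [0.5049, -0.0633, 0.0027]
ee_rot: [[0.939, 0.344, -0.002], [0.344, -0.939, -0.0], [-0.002, -0.0, -1.0]]
wrist_force: [-0.1, -0.2, 0.6]
gripper_width: 0.499
```

play_rows:
  commands:
    - [[0,0,0,0,0,0,0.5],[0,0,0,0,0,0,1],[0,0,0,0,0,0,1],[0,0,0,0,0,0,1],[0,0,0,0,0,0,1]]

```text
time_s: 21.9
tcp_pos: [0.5052, -0.0645, 0.0044]
ee_rot: [[0.94, 0.342, 0.001], [0.342, -0.94, 0.0], [0.001, 0.0, -1.0]]
wrist_force: [0.6, 0.0, 2.8]
gripper_width: 0.229
```

play_rows:
  commands:
    - [[0,0,0,0,0,0,1],[0,0,0.01,0,0,0,1],[0,0,0.03,0,0,0,1],[0,0,0.07,0,0,0,1],[0,0,0.12,0,0,0,1]]

```text
time_s: 22.4
tcp_pos: [0.5025, -0.0649, 0.1233]
ee_rot: [[0.94, 0.341, -0.006], [0.341, -0.94, -0.001], [-0.006, -0.002, -1.0]]
wrist_force: [1.2, -0.0, -3.4]
gripper_width: 0.22
```

play_rows:
  commands:
    - [[0.003,0.024,0,0,0,-0.145,1],[0.006,0.048,0,0,0,-0.29,1],[0.009,0.072,0,0,0,-0.435,1],[0.012,0.096,0,0,0,-0.58,1],[0.015,0.12,0,0,0,-0.725,1]]

```text
time_s: 22.9
tcp_pos: [0.5191, 0.0561, 0.1237]
ee_rot: [[0.928, -0.373, -0.001], [-0.373, -0.928, -0.0], [-0.001, 0.0, -1.0]]
wrist_force: [-0.0, -0.4, -2.9]
gripper_width: 0.226
```

play_rows:
  commands:
    - [[0.003,0.024,0,0,0,-0.145,1],[0.006,0.048,0,0,0,-0.29,1],[0.009,0.072,0,0,0,-0.435,1],[0.012,0.096,0,0,0,-0.58,1],[0.015,0.12,0,0,0,-0.725,1]]

```text
time_s: 23.4
tcp_pos: [0.5341, 0.176, 0.1235]
ee_rot: [[0.447, -0.894, -0.001], [-0.894, -0.447, -0.0], [-0.0, 0.002, -1.0]]
wrist_force: [0.3, -0.5, -2.7]
gripper_width: 0.229
```

play_rows:
  commands:
    - [[0.004,0.028,0,0,0,-0.143,1],[0.004,0.028,-0.02,0,0,-0.143,1],[0.004,0.028,-0.04,0,0,-0.143,1],[0.004,0.028,-0.055,0,0,-0.143,1],[0.004,0.028,-0.055,0,0,-0.143,1]]

```text
time_s: 23.9
tcp_pos: [0.5366, 0.2021, 0.0662]
ee_rot: [[0.32, -0.947, -0.006], [-0.947, -0.32, -0.003], [0.001, 0.007, -1.0]]
wrist_force: [-1.1, 0.3, -2.6]
gripper_width: 0.227
```

```bash
python3 w.py w9 .055 .095 .075 .4 .7 .05 .35
```

```text
[0.53657249 0.20209103 0.06619523] [ 0.32038193 -0.94728756] [-1.07496506  0.32523726 -2.61726626] 0.22718120890674623 23.9
px [286. 197.] 7044 zmed 0.0738 ctr [548.9 165.4] size [45.2 74.8] ang 108.5
px [286. 308.] 936 zmed 0.0738 ctr [528.4 225.8] size [20.  16.3] ang 18.4
```

View pics/w9.png

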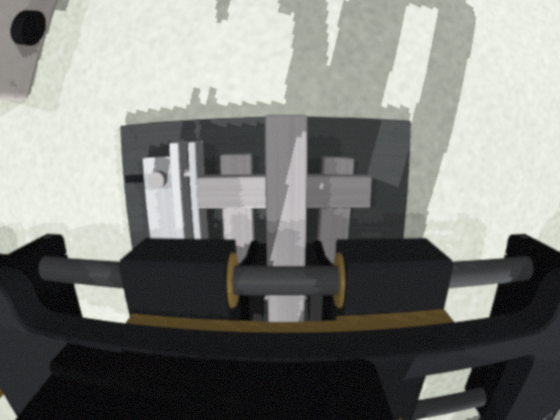

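bar_c hangs at (286,200) square over the middle of the short bars, and the stop is clear at left (197,185). Lowering.

play_rows:
  commands:
    - [[0,0.001,-0.012,0,0,0,1],[0,0.001,-0.021,0,0,0,1],[0,0.001,-0.026,0,0,0,1],[0,0.001,-0.028,0,0,0,1],[0,0.001,-0.0285,0,0,0,1]]

```text
time_s: 24.45
tcp_pos: [0.5388, 0.2044, 0.04]
ee_rot: [[0.321, -0.947, -0.0], [-0.947, -0.321, -0.0], [0.0, 0.0, -1.0]]
wrist_force: [-0.4, -0.4, -3.1]
gripper_width: 0.224
```

play_rows:
  commands:
    - [[0,0,-0.0004,0,0,0,1],[0,0,-0.0004,0,0,0,1]]

```text
time_s: 24.65
tcp_pos: [0.5391, 0.2046, 0.0402]
ee_rot: [[0.321, -0.947, 0.001], [-0.947, -0.321, 0.0], [-0.0, -0.001, -1.0]]
wrist_force: [0.4, -0.4, -2.7]
gripper_width: 0.224
```

play_rows:
  commands:
    - [[-0.001,0,-0.001,0,0,0,1],[-0.002,0,-0.002,0,0,0,1],[-0.002,0,-0.002,0,0,0,1]]

```text
time_s: 24.95
tcp_pos: [0.5365, 0.2044, 0.0377]
ee_rot: [[0.321, -0.947, -0.0], [-0.947, -0.321, -0.0], [0.0, 0.0, -1.0]]
wrist_force: [0.3, -0.1, -2.9]
gripper_width: 0.226
```

play_rows:
  commands:
    - [[0,0,-0.0005,0,0,0,1],[0,0,-0.0008,0,0,0,1],[0,0,-0.0008,0,0,0,1]]

```text
time_s: 25.25
tcp_pos: [0.5369, 0.2044, 0.037]
ee_rot: [[0.321, -0.947, -0.0], [-0.947, -0.321, -0.0], [0.0, 0.0, -1.0]]
wrist_force: [-0.4, 0.3, -2.9]
gripper_width: 0.226
```

play_rows:
  commands:
    - [[0,0,-0.0004,0,0,0,1],[0,0,-0.0004,0,0,0,1]]

```text
time_s: 25.45
tcp_pos: [0.5368, 0.2044, 0.0366]
ee_rot: [[0.321, -0.947, -0.0], [-0.947, -0.321, -0.0], [0.0, 0.0, -1.0]]
wrist_force: [0.3, 0.2, -3.4]
gripper_width: 0.225
```

play_rows:
  commands:
    - [[0,0,-0.0003,0,0,0,1],[0,0,-0.0003,0,0,0,1]]

```text
time_s: 25.65
tcp_pos: [0.5369, 0.2045, 0.0365]
ee_rot: [[0.321, -0.947, 0.0], [-0.947, -0.321, -0.0], [0.0, -0.0, -1.0]]
wrist_force: [-0.5, 0.5, -1.4]
gripper_width: 0.225
```

Contact begins (−1.4 N left). A touch more, then release.

play_rows:
  commands:
    - [[0,0,-0.0002,0,0,0,1],[0,0,-0.0002,0,0,0,0.73],[0,0,-0.0002,0,0,0,0.6],[0,0,-0.0002,0,0,0,0.55],[0,0,-0.0002,0,0,0,0.55]]

```text
time_s: 26.15
tcp_pos: [0.537, 0.2046, 0.0363]
ee_rot: [[0.321, -0.947, 0.001], [-0.947, -0.321, 0.0], [-0.0, -0.001, -1.0]]
wrist_force: [0.4, 0.3, 0.4]
gripper_width: 0.424
```

play_rows:
  commands:
    - [[0,0,0.008,0,0,0,0.55],[0,0,0.03,0,0,0,0.55],[0,0,0.07,0,0,0,0.55],[0,0,0.115,0,0,0,0.55],[0,0,0.16,0,0,0,0.55]]

```text
time_s: 26.65
tcp_pos: [0.5366, 0.2042, 0.1984]
ee_rot: [[0.321, -0.947, 0.0], [-0.947, -0.321, -0.0], [0.0, -0.0, -1.0]]
wrist_force: [1.2, -0.3, 0.2]
gripper_width: 0.452
```

play_rows:
  commands:
    - [[0,0.01,0.02,0,0,0,0.55],[0,0.01,0.03,0,0,0,0.55],[0,0.01,0.03,0,0,0,0.55]]

```text
time_s: 26.95
tcp_pos: [0.5371, 0.2146, 0.2275]
ee_rot: [[0.321, -0.947, 0.002], [-0.947, -0.321, 0.002], [-0.001, -0.002, -1.0]]
wrist_force: [-0.2, -0.3, -0.8]
gripper_width: 0.452
```

```bash
python3 w.py w10 .04 .05 .044 .4 .7 .05 .4
python3 - <<'E'
from h import *
c=dict(np.load("w10.npz"));blobs(c,.0305,.035,.032,100,(.4,.7,.05,.4));blobs(c,.018,.024,.02,100,(.4,.7,.05,.4))
E
```

```text
[0.53705183 0.21464768 0.22747004] [ 0.32148797 -0.94691332] [-0.15393956 -0.29161748 -0.83950278] 0.4515593658799821 26.95
px [289. 180.] 2539 zmed 0.0441 ctr [536.8 202.9] size [ 20.  149.6] ang 108.6
px [259. 154.] 718 zmed 0.0321 ctr [577.9 183.7] size [43.3 20.1] ang 18.1
px [319. 154.] 732 zmed 0.0321 ctr [515.8 162.5] size [44.4 20.1] ang 19.5
px [261. 211.] 679 zmed 0.0321 ctr [557.1 244.4] size [44.4 20. ] ang 18.7
px [318. 210.] 688 zmed 0.0321 ctr [494.6 223.2] size [44.6 20.1] ang 18.9
px [261. 139.] 185 zmed 0.02 ctr [582.2 168. ] size [18.2 11.4] ang 18.1
px [320. 140.] 159 zmed 0.02 ctr [518.1 147.3] size [19.4  9.2] ang 19.7
px [262. 181.] 657 zmed 0.02 ctr [566.4 214.5] size [19.6 43.3] ang 108.3
px [318. 182.] 650 zmed 0.0201 ctr [504.1 194. ] size [20.3 44.8] ang 106.2
px [263. 223.] 119 zmed 0.0201 ctr [549.6 261.2] size [19.2  7.4] ang 18.8
px [316. 224.] 152 zmed 0.0202 ctr [489.5 242.1] size [19.4  9.9] ang 18.7
```

View pics/w10.png

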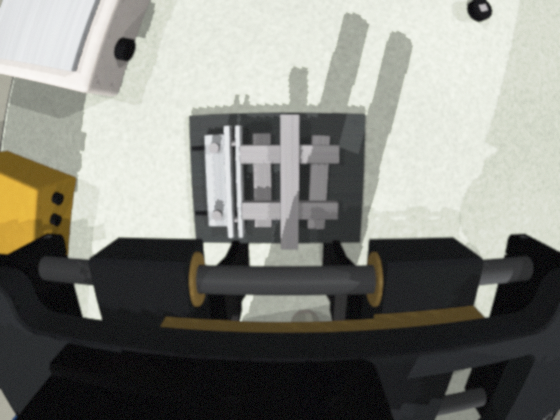

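The final view shows three crossed layers, with bar_c at (289,180) across the flush pair. bar_c is 1–2 mm from the plate's origin, all heights are right, and the lower bars are within about 1 mm of where they started. The gripper is clear, so I hand in.

```bash
python3 -c "
from station import r
print(r.finish_job())"
```

```text
the job is handed in; nothing more can be done
None
```

The stack is finished and handed in at about 27 s of the 70 s allowed. No verdict is reported, so the results below are from my own last measurements.

**What I did:**
- I laid bar_b and bar_a across the lower pair. Each was slid up to the sprung stop until I felt about 5 N, eased back to a light touch and released.
- I then laid bar_c across the middle.

**Last checks (wrist camera):**

| Item | Measured |
|---|---|
| Top faces of the three layers | 20, 32 and 44 mm, as expected |
| bar_c | within about 2 mm of the plate's origin and about 0.1° from square |
| Short bars | flush to about 0.5 mm, about 32 mm either side of the middle, just before bar_c went on |
| Lower bars | within about 1 mm of where they started |

- **Pressed harder than intended:** bar_b briefly pressed on its layer with about 7 N while it was sliding, well under the 60 N limit. I eased it off before going on.
- **Camera disagreement:** the overhead and wrist cameras differed by about 2 mm on positions. I used the wrist camera for the grasps and placings.
- **Not re-measured:** I did not check the bystanders' positions again at the end. I saw no contact with any of them.

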